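Compose the sun-and-moon slab-glass panel

ROBOT

A 6-joint arm with a two-finger parallel gripper is mounted at the origin on the work surface. World frame = base frame: x ahead of the robot, y to its left, z up, the work surface at z = 0. Lengths are in m, angles in rad, forces in N, time in s.
With the tool pointing down it reaches from about 0.25 to 0.725 m from the base axis. Payload 4 kg.
Tool frame: the origin (TCP) lies midway between the tips of the shut fingers; the grasp point (between the pads) lies grip_point_offset behind it (grip_point_offset is the distance from the TCP to the grasp point, in m); z points along the fingers, y is the line along which they close (so a half turn about z gives the same grasp; the last joint's range is limited). The gripper opens to 85 mm and grips with 20 to 120 N. Pads are 22 mm wide; open, the fingers measure 114 mm over their backs; the gripper's body (76 mm by 85 mm) begins 54 mm behind the grasp point. The pads swing forward as they close: fully open they stand 13 mm farther back than shut.
Start: joints at [-1.183, 0.241, 0.005, 1.335, 0, 1.571], TCP at [0.189, -0.463, 0.231] pointing down, gripper open.
Joint ranges: [-2.72, 2.72], [-1.05, 1.87], [-1.09, 1.28], [-1.99, 2.15], [-1.42, 1.44], [-3.14, 3.14]. Speed limits (rad/s): [2.79, 2.79, 3.14, 3.14, 3.14, 3.14].

INTERFACE

Orientations are given as a unit quaternion [x, y, z, w].
In Python, from workcell import * gives the robot as it stands. The module is installed in compiled form; this text tells all that it offers.
- The arm moves only by the tool arm_command, never from a script. Its arguments are lists of equal length, an entry for each row: "slide": the shift along the tool's x, y, z in cm, a list of three; "spin": the turn about the tool's z in degrees. A call has exactly 5 rows; each row is the pose to reach, as a shift and turn from the pose commanded when the call began, along the tool's axes at that moment; what a row does not reach only later rows make up. A row lasts 1/8 s, in which the tool goes at most 62.5 mm and 10.7 degrees, less where a joint would pass 70% of its speed; a pose out of reach is approached as far as the arm can. A call with a gripper value outside its range is refused whole. "jaw" is the finger opening in cm, from 0 to 8.54, set as the call begins (left out, the last holds). The fingers move at their own pace and stop on an object; the grip force is fixed at half the most. Time passes only in rows, so rows that repeat a pose let the fingers close, or fill a call up. It gives the time, the measured TCP pose, the force, the opening and the grip force at its end, in the units of the state.
- get_obs(): the state, without advancing time (a new reading comes with each control period).
- camera(name): name is "side" or "top" or "wrist"; returns a dict with "pixels" (420x560x3 uint8, red, green, blue), "range_z" (420x560 float32, m along the optical axis (not along the pixel's ray), 0 where there is no reading), "intrinsics" (3x3 intrinsics, pixels), "k1" (the pictures are not rectified: a ray, as slopes to the right and down, at radius r is drawn at 1 + k1 r^2 times it, then the intrinsics apply), "rvec" (rotation vector, rad) and "tvec" (3), from world to camera coordinates, as OpenCV has them. Camera axes: x right, y down, z forward; pixel columns grow to the right and rows downward; lengths in m; the calibration is good to about 2 mm. A picture is of the moment at which its call begins.
- job_done(): hands the job in; it is judged then, once.
Trained networks look in a picture, given as the dict that the camera call returned (one of the last four; its "shot" number tells which), for a name from the list of things; names that differ only in an ending like _2 or _b are one class to them, and where a whole thing is asked for, a point or a joint stands for the part that bears it (a point fixed in the world has none). Each returns a list of dicts, best first, with "confidence" (0 to 1); they miss things now and then, are a little off and sometimes report something else, mostly with a low value. They report only what shows in the picture. A call takes as long as a camera call. They do not tell look-alikes from the thing itself.
- recognise(picture, thing): "centre" ([column, row] in pixels, amid what is visible of it).
- landmark_of(picture, thing): "centre" ([column, row] in pixels: a listed point, or the origin of a listed thing).
The state is a dict: "clock": time; "joint_pos": joint angles; "joint_vel": joint speeds; "tau": joint torques, N m; "eef_pos": TCP position; "tool_rot": TCP orientation; "ft_force": force on the tool from outside, world axes, zero at the start; "ft_torque": the same for the moment, N m; "grip_width": finger opening in m; "grasp_force": force on a finger pad.
Only numpy, scipy, OpenCV 4.12 (cv2) and the standard library are available. Lean on these libraries where they do the work, as an engineer would, in place of code of your own. Each camera call takes 0.05 s, during which the arm holds its last target. There are 200 camera calls.

TASK

Finish composing the small glass panel in the casting frame, where the amber sun and the white moon are already glued down: lay the blue slab midway between sun and moon, the red slab straight behind the sun, the green slab straight in front of the moon and the violet slab straight behind the blue one (behind means farther from the robot, along the sides of the frame). Every slab lies flat and square with the frame, its long sides running left to right, with a joint of about 30 mm for the resin between it and the neighbour it is placed by. Set the glass down rather than dropping it, and leave the solder spool and the flux pot where they are.

Things in the scene. Friction and masses are not known exactly. Their poses are not given: they have to be found in the camera images.
- frame: Casting frame, fixed: shallow pale wooden tray lined with brown paper. Inside 270 mm along its x by 300 mm along its y; battens 18 mm wide around it, tops 28 mm above the table; papered bed 10 mm above the table. Origin: centre of its underside, on the table. Its x points away from the robot (behind), its y to the left, but for a small yaw.
- sun: The sun: an amber-orange round glass roundel, 50 mm across, 22 mm high with a slightly domed top. It is glued down inside the casting frame and cannot move. Origin: centre of its underside; its x and y axes are parallel to those of the frame.
- moon: The moon: a white round glass roundel, 50 mm across, 22 mm high with a slightly domed top. It lies 155 to 175 mm to the left or right of the sun, centre to centre, and up to 6 mm nearer or farther. It is glued down inside the casting frame and cannot move. Origin: centre of its underside; its x and y axes are parallel to those of the frame.
- blue: Blue slab of thick glass with chipped upper edges. Loose, about 110 g, lying flat on a 10 mm thick scorched plywood board at the start. Size 40 mm along its own x, 50 mm along its own y (the long sides), 22 mm high. Origin: centre of the underside; z up. A half turn about z makes no difference.
- red: Red slab of thick glass with chipped upper edges. Loose, about 110 g, lying flat on a 10 mm thick scorched plywood board at the start. Size 40 mm along its own x, 50 mm along its own y (the long sides), 22 mm high. Origin: centre of the underside; z up. A half turn about z makes no difference.
- green: Green slab of thick glass with chipped upper edges. Loose, about 110 g, lying flat on a 10 mm thick scorched plywood board at the start. Size 40 mm along its own x, 50 mm along its own y (the long sides), 22 mm high. Origin: centre of the underside; z up. A half turn about z makes no difference.
- violet: Violet (purple) slab of thick glass with chipped upper edges. Loose, about 110 g, lying flat on a 10 mm thick scorched plywood board at the start. Size 40 mm along its own x, 50 mm along its own y (the long sides), 22 mm high. Origin: centre of the underside; z up. A half turn about z makes no difference.
- spool: Spool of solder standing on end among the slabs on the plywood board: grey flanges 56 mm across, 38 mm high, silvery winding, pale blue label with a black hole on top. Loose, 250 g; not part of the job. Origin: centre of the underside.
- fluxpot: Closed flux pot among the slabs on the plywood board: amber glass with a black lid, 56 mm across, 39 mm high. Loose, 90 g; not part of the job. Origin: centre of the underside.
Not all that is in view belongs to the job. Of the things shaped like the green, the green one is meant. There is more than one size of the violet; the job needs the larger.

How it is judged:
At the end, for the whole second after the job is handed in: Centres, along the frame: blue level with both roundels to 16 mm, 65-100 mm from each; red 62-90 mm behind sun, green 62-90 mm before moon, each to 13 mm sideways; violet 57-85 mm behind blue (blue's own sides), to 16 mm sideways. All flat on the bed, square to 0.2 rad, released, at rest (x of blue in the frame of sun between -0.016 and 0.016 m and x of blue in the frame of moon between -0.016 and 0.016 m and ((y of blue in the frame of sun between -0.1 and -0.065 m and y of blue in the frame of moon between 0.065 and 0.1 m) or (y of blue in the frame of sun between 0.065 and 0.1 m and y of blue in the frame of moon between -0.1 and -0.065 m)) and x of red in the frame of sun between 0.062 and 0.09 m and y of red in the frame of sun between -0.013 and 0.013 m and x of green in the frame of moon between -0.09 and -0.062 m and y of green in the frame of moon between -0.013 and 0.013 m and x of violet in the frame of sun above 0.03 m and y of violet in the frame of blue between -0.016 and 0.016 m and (x of violet in the frame of blue between 0.057 and 0.085 m or x of violet in the frame of blue between -0.085 and -0.057 m) and angle between each of blue, red, green, violet's own z axis and vertical below 0.08 rad and z of blue in the frame of frame between 0.006 and 0.014 m and angle between the x axis of each of blue, red, green, violet and the x axis of frame, either way round below 0.2 rad and linear speed of each of blue, red, green, violet below 0.01 m/s and angular speed of each of blue, red, green, violet below 0.1 rad/s and contact force between each of blue, red, green, violet and the fingers below 0.05 N and z of red in the frame of frame between 0.006 and 0.014 m and z of green in the frame of frame between 0.006 and 0.014 m and z of violet in the frame of frame between 0.006 and 0.014 m); the robot touches nothing.
It fails at once if the spool or the flux pot is pushed aside by more than 20 mm (distance of any of spool, fluxpot from where it was at the start of the episode above 0.02 m).
It fails at once if a slab is let fall: it moves at over 0.55 m/s out of the fingers (a fall of about 15 mm or more) ((linear speed of blue above 0.55 m/s and contact force between blue and the fingers below 0.05 N) or (linear speed of red above 0.55 m/s and contact force between red and the fingers below 0.05 N) or (linear speed of green above 0.55 m/s and contact force between green and the fingers below 0.05 N) or (linear speed of violet above 0.55 m/s and contact force between violet and the fingers below 0.05 N)).
It also fails if it takes over 104 s, if anything falls off the work surface, if the arm or the gripper's body presses on something with over 40 N, if the wrist force passes 120 N, or if a joint passes its speed limit or range.

## Working session

There is one attempt and no reset: what is moved stays moved. The work goes in short steps, Python scripts to look and compute and a tool call to move; the robot and the scene stay as the last step left them, time stands still between calls to the robot, and variables do not carry over. Pictures are saved under pics/ and viewed, at most 14 in all, crops included, and the job is handed in when it is done.

Besides the shell and the picture viewer there is one more tool, called after ">>>" in YAML: its name, and indented under it one key for each argument. arm_command: Moves the arm, as the interface text tells. Its arguments: {"type":"object","properties":{"slide":{"type":"array","items":{"type":"array","items":{"type":"number"}}},"spin":{"type":"array","items":{"type":"number"}},"jaw":{"type":"number"}},"required":["slide","spin"]}

```bash
mkdir -p pics; cat > h.py <<'E'
from workcell import *
import numpy as np, cv2
from scipy.spatial.transform import Rotation as R
def save(p,n): cv2.imwrite('pics/'+n,p['pixels'][:,:,::-1])
def cam(p):
    M=R.from_rotvec(np.ravel(p['rvec'])).as_matrix(); return M,np.ravel(p['tvec']),np.array(p['intrinsics'])
def ray(p,uv):
    M,t,K=cam(p); k=p['k1']
    d=np.array([(uv[0]-K[0,2])/K[0,0],(uv[1]-K[1,2])/K[1,1]]); s=d.copy()
    for _ in range(20): s=d/(1+k*(s@s))
    return -M.T@t, M.T@np.array([s[0],s[1],1.])
def at_z(p,uv,z):
    c,d=ray(p,uv); return c+d*(z-c[2])/d[2]
def at_depth(p,uv):
    c,d=ray(p,uv); return c+d*p['range_z'][int(round(uv[1])),int(round(uv[0]))]
def cloud(p):
    M,t,K=cam(p); Z=p['range_z']; h,w=Z.shape
    v,u=np.mgrid[:h,:w]; d=np.stack([(u-K[0,2])/K[0,0],(v-K[1,2])/K[1,1]],-1); s=d.copy()
    for _ in range(20): s=d/(1+p['k1']*(s**2).sum(-1,keepdims=True))
    P=np.concatenate([s,np.ones((h,w,1))],-1)*Z[...,None]
    return (P-t)@M
E
python3 - <<'E'
from h import *
import workcell
o=get_obs(); print({k:np.round(v,3) for k,v in o.items()})
print([ (n,getattr(workcell,n)) for n in dir(workcell) if 'grip' in n.lower()])
for n in ['top','side']:
    p=camera(n); save(p,n+'1.png'); print(n,p['k1'],np.round(cam(p)[1],3), np.round(-cam(p)[0].T@cam(p)[1],3))
    for t in ['frame','sun','moon','blue','red','green','violet','spool','fluxpot']:
        for r in recognise(p,t)[:4]: print(t,np.round(r['centre'],0),round(r['confidence'],2),np.round(at_depth(p,r['centre']),3))
E
```

```text
{'clock': np.float64(0.0), 'joint_pos': array([-1.183,  0.241,  0.004,  1.335, -0.   ,  1.571]), 'joint_vel': array([ 0.001,  0.001, -0.002,  0.001,  0.   ,  0.   ]), 'tau': array([-0.0000e+00, -3.7232e+01,  2.5241e+01,  1.7000e-02,  0.0000e+00,
        0.0000e+00]), 'eef_pos': array([ 0.189, -0.462,  0.23 ]), 'tool_rot': array([ 0.981,  0.193, -0.   , -0.001]), 'ft_force': array([-0.361, -1.124,  0.159]), 'ft_torque': array([-0.032,  0.019,  0.072]), 'grasp_force': np.float64(0.0), 'grip_width': np.float64(0.085)}
[('grip_point_offset', 0.0187)]
top 0.027414717990948703 [0.004 0.556 1.02 ] [ 0.424 -0.01   1.082]
frame [378. 226.] 0.63 [ 0.517 -0.199  0.008]
sun [411. 219.] 0.96 [ 0.529 -0.263  0.029]
sun [374. 226.] 0.23 [ 0.517 -0.189  0.01 ]
moon [337. 214.] 0.98 [ 0.541 -0.11   0.028]
moon [227. 185.] 0.18 [0.601 0.113 0.051]
blue [134. 244.] 0.59 [0.485 0.305 0.031]
red [229. 241.] 0.89 [0.489 0.112 0.028]
green [140. 328.] 0.69 [0.316 0.292 0.02 ]
green [210. 328.] 0.63 [0.315 0.151 0.025]
green [183. 245.] 0.57 [0.482 0.205 0.032]
violet [184. 189.] 0.95 [0.597 0.205 0.03 ]
violet [211. 118.] 0.49 [0.754 0.151 0.012]
fluxpot [226. 184.] 0.62 [0.604 0.115 0.045]
fluxpot [337. 212.] 0.45 [ 0.545 -0.111  0.028]
side -0.1311137171000291 [0.364 0.248 0.756] [-0.055  0.572  0.66 ]
frame [332. 185.] 0.69 [ 0.517 -0.182  0.01 ]
sun [352. 168.] 0.88 [ 0.517 -0.252  0.023]
sun [205. 278.] 0.59 [0.473 0.214 0.033]
moon [304. 192.] 0.67 [ 0.526 -0.096  0.031]
blue [157. 308.] 0.8 [0.475 0.313 0.034]
red [245. 252.] 0.78 [0.471 0.12  0.034]
green [118. 267.] 0.75 [0.59  0.313 0.047]
green [203. 280.] 0.72 [0.471 0.219 0.033]
green [234. 367.] 0.63 [0.309 0.295 0.02 ]
green [292. 319.] 0.62 [0.31  0.168 0.023]
violet [144. 205.] 0.75 [0.745 0.159 0.016]
violet [165. 247.] 0.66 [0.588 0.215 0.033]
spool [118. 266.] 0.72 [0.589 0.312 0.049]
fluxpot [201. 219.] 0.97 [0.586 0.128 0.05 ]
```

```bash
python3 - <<'E'
import cv2
a=cv2.imread('pics/top1.png'); cv2.imwrite('pics/topc.png',cv2.resize(a[90:380,90:470],(786,600),interpolation=cv2.INTER_CUBIC))
E
```

```text
(no output)
```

View pics/topc.png

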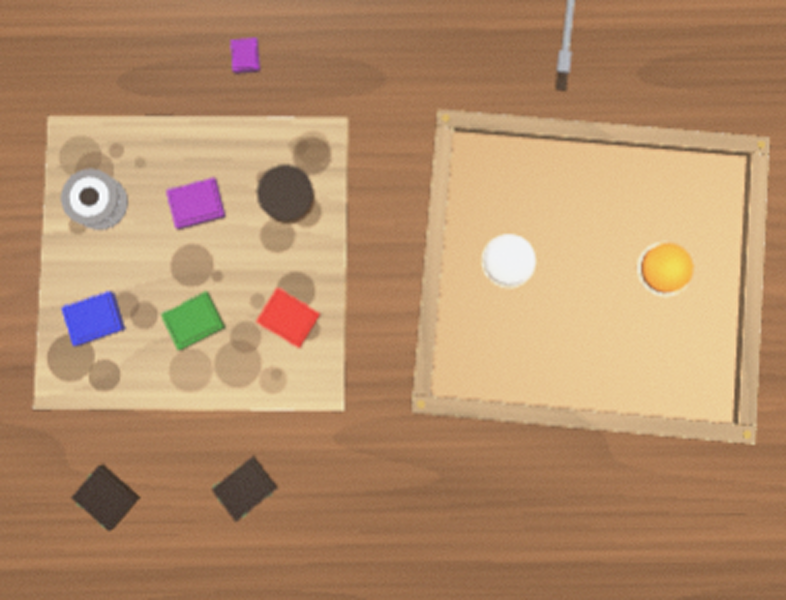

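View pics/side1.png

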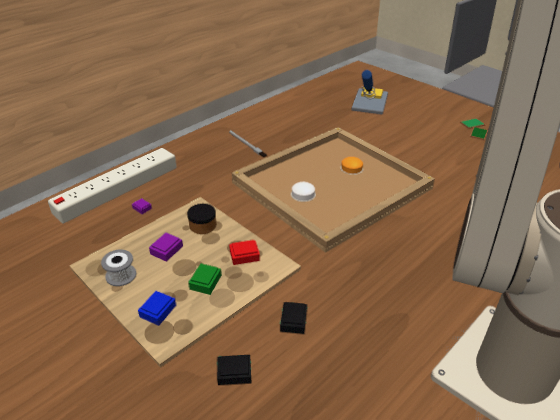

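The top view crop shows the board at left: violet (184,188), blue (135,244), green (183,245), red (229,243), spool at the left and pot at (228,184). The frame is at right, with the moon at (336,216) and the sun at (412,220).
- Green candidates: the two black slabs at (140,328) and (210,328), and the green one at (183,245). The one on the board is the only green slab, so I take (183,245).
- Violet candidates: the big one at (184,188) and the small one at (208,117). The larger, on the board, fits. The crop confirms both choices.

Now I'll measure these from both views.

```bash
cat > meas.py <<'E'
from h import *
HUE={'blue':(110,130),'red':None,'green':(45,80),'violet':(138,165),'sun':(10,25)}
def mask(p,n,box=None):
    hsv=cv2.cvtColor(p['pixels'],cv2.COLOR_RGB2HSV); h,s,v=[hsv[...,i].astype(int) for i in range(3)]
    if n=='moon': m=(s<50)&(v>190)
    elif n=='red': m=((h<5)|(h>172))&(s>170)&(v>90)
    else: a,b=HUE[n]; m=(h>=a)&(h<=b)&(s>(170 if n=='sun' else 100))&(v>60)
    return m.astype(np.uint8)
def nearest(m,c):
    n,l,st,ce=cv2.connectedComponentsWithStats(m); ok=[i for i in range(1,n) if st[i,4]>60]
    if not ok: return None
    i=min(ok,key=lambda i:np.hypot(*(ce[i]-c))); return (l==i).astype(np.uint8)
def slab(p,n,c):
    """centre, yaw of long-side-normal (own x), size, top z by depth"""
    m=nearest(mask(p,n),c); P=cloud(p); z=P[...,2][(m>0)&(p['range_z']>0)]; zt=np.percentile(z,80)
    top=m&(abs(P[...,2]-zt)<.008).astype(np.uint8)
    cn=max(cv2.findContours(m,0,1)[0],key=len)[:,0,:]
    W=np.array([at_z(p,q,np.median(P[...,2][top>0]))[:2] for q in cn])
    (cx,cy),(w,h),a=cv2.minAreaRect((W*1000).astype(np.float32))
    yaw=a if w<h else a+90
    return np.round([cx,cy,w,h,(yaw+90)%180-90,1000*np.median(P[...,2][top>0])],1)
E
python3 - <<'E'
from meas import *
C={'top':dict(blue=(135,244),red=(229,243),green=(183,245),violet=(184,188),sun=(412,220),moon=(336,216)),
'side':dict(blue=(157,308),red=(245,252),green=(205,278),violet=(165,247),sun=(352,165),moon=(304,192))}
ps={k:camera(k) for k in C}
for k in C:
    for n in C[k]: print(k,n,slab(ps[k],n,C[k][n]))
# two-view triangulation of landmark / recognised centre
for n in C['top']:
    a=nearest(mask(ps['top'],n),C['top'][n]);b=nearest(mask(ps['side'],n),C['side'][n])
    ca,cb=[np.array(np.nonzero(m)).mean(1)[::-1] for m in (a,b)]
    (o1,d1),(o2,d2)=ray(ps['top'],ca),ray(ps['side'],cb)
    s=np.linalg.lstsq(np.stack([d1,-d2],1),o2-o1,rcond=None)[0]; A=o1+d1*s[0];B=o2+d2*s[1]
    print('tri',n,np.round((A+B)/2,4),np.round(np.linalg.norm(A-B),4))
# frame: batten points in top depth
P=cloud(ps['top']); q=P.reshape(-1,3); g=(q[:,0]>.3)&(q[:,0]<.75)&(q[:,1]<.03)&(q[:,1]>-.42)&(q[:,2]>.021)&(q[:,2]<.036)
m=g.reshape(P.shape[:2]).astype(np.uint8); n,l,st,ce=cv2.connectedComponentsWithStats(m); i=1+np.argmax(st[1:,4])
print('frame',cv2.minAreaRect((P[l==i][:,:2]*1000).astype(np.float32)),np.median(P[l==i][:,2]))
bed=(q[:,0]>.45)&(q[:,0]<.47)&(q[:,1]<-.1)&(q[:,1]>-.25); print('bed z',np.median(q[bed,2]))
E
```

```text
top blue [486.3 304.9  40.   51.8  19.   30.8]
top red [483.9 111.4  48.   36.9 -31.5  31.2]
top green [482.3 206.2  38.8  50.   26.   31.3]
top violet [600.  204.5  39.7  49.5  14.2  31.1]
top sun [ 527.8 -264.    42.9   45.7   43.1   28.3]
top moon [ 537.8 -107.8   51.4   51.9   88.6   29.3]
side blue [477.7 311.1  49.9  60.3  18.7  31.3]
side red [475.9 119.4  50.6  58.   58.5  31.8]
side green [473.9 213.3  47.5  64.7  26.9  31.5]
side violet [590.7 211.9  52.9  62.8  14.9  31.6]
side sun [ 520.3 -255.2   46.1   66.3   38.8   29.7]
side moon [ 535.5 -105.1   47.2   44.5  -45.4   31.2]
tri blue [0.4865 0.3077 0.0204] 0.0008
tri red [0.4844 0.1127 0.0211] 0.0
tri green [0.4834 0.2086 0.0209] 0.0014
tri violet [0.6017 0.2065 0.0203] 0.0005
tri sun [ 0.5277 -0.2649  0.0216] 0.0005
tri moon [ 0.5381 -0.1081  0.0278] 0.0001
frame ((524.75048828125, -191.0480499267578), (337.41619873046875, 308.5892333984375), 84.07499694824219) 0.0273912738903052
bed z 0.00971127605160186
```

>>> arm_command:
  slide:
    - [0,0,-1]
    - [0,0,-2]
    - [0,0,-3]
    - [0,0,-3]
    - [0,0,-3]
  spin: [10,20,30,30,30]

```text
clock: 1.72
eef_pos: [0.189, -0.4627, 0.2609]
tool_rot: [0.998, -0.067, -0.0, -0.0]
ft_force: [0.0, 0.9, 0.2]
grip_width: 0.0854
grasp_force: 0.0
```

```bash
python3 -c "
from h import *
o=get_obs();print(o['joint_pos'],o['eef_pos'],R.from_quat(o['tool_rot']).as_matrix().round(3),o['clock'])"
```

```text
[-1.18301304e+00  2.29990045e-01  6.80886864e-02  1.40941108e+00
  7.15617621e-06  2.09197765e+00] [ 0.18900202 -0.46270599  0.26091447] [[ 0.991 -0.133 -0.   ]
 [-0.133 -0.991  0.   ]
 [-0.    -0.    -1.   ]] 1.725
```

```bash
cat > plan.py <<'E'
from h import *
def cur():
    o=get_obs(); M=R.from_quat(o['tool_rot']).as_matrix(); return [*(100*np.array(o['eef_pos'])),np.degrees(np.arctan2(M[1,0],M[0,0]))]
def plan(wps,start=None):
    """wps: [x,y,z cm, tool yaw deg, hold rows]; prints calls of 5 rows, in the tool axes at each call's start"""
    c=np.array(start if start is not None else cur(),float); rows=[]
    for x,y,z,w,hold in wps:
        t=np.array([x,y,z,w],float); d=t-c; n=max(1,int(np.ceil(max(np.linalg.norm(d[:3])/5.5,abs(d[3])/10))))
        rows+=[(c+d*(i+1)/n) for i in range(n)]+[t]*hold; c=t
    while len(rows)%5: rows.append(rows[-1])
    b=np.array(start if start is not None else cur(),float)
    for k in range(0,len(rows),5):
        a=np.radians(b[3]); X=np.array([np.cos(a),np.sin(a)]);Y=np.array([np.sin(a),-np.cos(a)])
        S=[[round(float(v),1) for v in ((r-b)[:2]@X,(r-b)[:2]@Y,b[2]-r[2])] for r in rows[k:k+5]]
        P=[round(float(b[3]-r[3])) for r in rows[k:k+5]]
        print('slide',S,'spin',P); s=S[-1]
        b=np.array([*(b[:2]+s[0]*X+s[1]*Y),b[2]-s[2],b[3]-P[-1]])
    print('end',b.round(2))
E
python3 -c "
from plan import *
print(cur()); plan([[48,-19,36,174,1]])"
```

```text
[np.float64(18.90020161079124), np.float64(-46.27059896837796), np.float64(26.091446763625786), np.float64(-7.643141237473267)]
slide [[1.3, -1.6, -0.5], [2.7, -3.3, -1.0], [4.0, -4.9, -1.6], [5.3, -6.5, -2.1], [6.6, -8.1, -2.6]] spin [-10, -19, -29, -38, -48]
slide [[2.1, -0.1, -0.5], [4.2, -0.2, -1.1], [6.3, -0.3, -1.6], [8.4, -0.4, -2.1], [10.5, -0.5, -2.6]] spin [-9, -19, -28, -38, -48]
slide [[1.5, 1.5, -0.5], [3.0, 3.0, -1.1], [4.5, 4.5, -1.6], [5.9, 6.0, -2.1], [7.4, 7.5, -2.6]] spin [-9, -19, -28, -38, -47]
slide [[-0.0, 2.1, -0.5], [-0.1, 4.2, -1.1], [-0.2, 6.3, -1.6], [-0.3, 8.4, -2.1], [-0.3, 8.4, -2.1]] spin [-10, -20, -29, -39, -39]
end [ 48.02 -18.99  35.99 174.36]
```

>>> arm_command:
  slide:
    - [1.3,-1.6,-0.5]
    - [2.7,-3.3,-1.0]
    - [4.0,-4.9,-1.6]
    - [5.3,-6.5,-2.1]
    - [6.6,-8.1,-2.6]
  spin: [-10,-19,-29,-38,-48]

```text
clock: 2.35
eef_pos: [0.2657, -0.3908, 0.2868]
tool_rot: [0.938, 0.347, -0.0, -0.001]
ft_force: [0.2, 0.2, 0.1]
grip_width: 0.0855
grasp_force: 0.0
```

>>> arm_command:
  slide:
    - [2.1,-0.1,-0.5]
    - [4.2,-0.2,-1.1]
    - [6.3,-0.3,-1.6]
    - [8.4,-0.4,-2.1]
    - [10.5,-0.5,-2.6]
  spin: [-9,-19,-28,-38,-48]

```text
clock: 2.98
eef_pos: [0.3427, -0.3193, 0.3128]
tool_rot: [0.715, 0.699, -0.0, -0.001]
ft_force: [0.2, -0.2, -1.2]
grip_width: 0.0856
grasp_force: 0.0
```

>>> arm_command:
  slide:
    - [1.5,1.5,-0.5]
    - [3.0,3.0,-1.1]
    - [4.5,4.5,-1.6]
    - [5.9,6.0,-2.1]
    - [7.4,7.5,-2.6]
  spin: [-9,-19,-28,-38,-47]

```text
clock: 3.6
eef_pos: [0.4199, -0.2477, 0.3388]
tool_rot: [0.378, 0.926, 0.0, -0.001]
ft_force: [0.7, -0.3, 0.2]
grip_width: 0.0857
grasp_force: 0.0
```

>>> arm_command:
  slide:
    - [0,2.1,-0.5]
    - [-0.1,4.2,-1.1]
    - [-0.2,6.3,-1.6]
    - [-0.3,8.4,-2.1]
    - [-0.3,8.4,-2.1]
  spin: [-10,-20,-29,-39,-39]

```text
clock: 4.22
eef_pos: [0.4817, -0.19, 0.3597]
tool_rot: [0.049, 0.999, 0.0, -0.0]
ft_force: [-0.0, -0.1, 0.1]
grip_width: 0.0855
grasp_force: 0.0
```

```bash
python3 - <<'E'
from meas import *
p=camera('wrist'); save(p,'wrist1.png')
print(get_obs()['joint_pos'].round(2),get_obs()['eef_pos'].round(3),'cam',np.round(-cam(p)[0].T@cam(p)[1],3))
for n in ['sun','moon']:
    for r in recognise(p,n)[:2]: print(n,'rec',np.round(r['centre'],1),round(r['confidence'],2),at_z(p,r['centre'],.03).round(4),at_depth(p,r['centre']).round(4))
    for r in landmark_of(p,n)[:1]: print(n,'lm',np.round(r['centre'],1),round(r['confidence'],2),at_z(p,r['centre'],.01).round(4))
P=cloud(p)
# frame yaw: bed points bounded
q=P.reshape(-1,3); g=(q[:,2]>.022)&(q[:,2]<.036)&(q[:,0]>.3)&(p['range_z'].ravel()>0)
print(g.sum())
E
```

```text
[-0.38  0.27  0.37  1.67 -0.   -0.28] [ 0.481 -0.191  0.36 ] cam [ 0.397 -0.182  0.503]
sun rec [236.7 193.5] 0.76 [ 0.5268 -0.2633  0.03  ] [ 0.5262 -0.2629  0.0323]
sun lm [234.5 192.1] 0.77 [ 0.5295 -0.2701  0.01  ]
moon rec [329.2 192.2] 0.74 [ 0.5394 -0.1144  0.03  ] [ 0.5383 -0.115   0.0338]
moon lm [331.7 187.9] 0.75 [ 0.5384 -0.1071  0.01  ]
15086
```

View pics/wrist1.png

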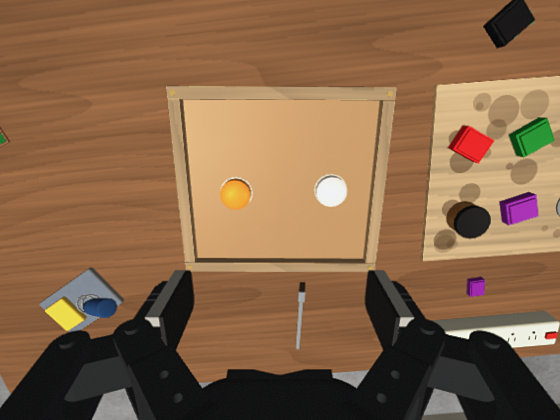

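The wrist picture shows the sun at (236,193), the moon at (331,190) and the frame's front corner dots at (172,93) and (390,93). I'll refine the roundels and the yaw from it.

```bash
python3 - <<'E'
from meas import *
pw=camera('wrist'); pt=camera('top')
for nm,p,C in [('w',pw,dict(sun=(236,193),moon=(331,190))),('t',pt,dict(sun=(412,220),moon=(336,216)))]:
    hsv=cv2.cvtColor(p['pixels'],cv2.COLOR_RGB2HSV).astype(int)
    for n in C:
        h,s,v=hsv[...,0],hsv[...,1],hsv[...,2]
        m=((h>8)&(h<25)&(s>150)&(v>150)) if n=='sun' else ((s<70)&(v>150))
        m=nearest(m.astype(np.uint8),C[n]); cn=max(cv2.findContours(m,0,1)[0],key=len)[:,0,:]
        W=np.array([at_z(p,q,.026)[:2]*1000 for q in cn],np.float32)
        print(nm,n,np.round(cv2.fitEllipse(W)[0],1),np.round(cv2.fitEllipse(W)[1],1))
for p in (pw,pt):
    P=cloud(p); m=((P[...,2]>.022)&(P[...,2]<.036)&(p['range_z']>0)&(P[...,0]>.3)&(P[...,1]<.03)&(P[...,1]>-.42)).astype(np.uint8)
    n,l,st,ce=cv2.connectedComponentsWithStats(m); i=1+np.argmax(st[1:,4]); q=P[l==i][:,:2]
    yaw=np.radians(-5.5)
    for _ in range(5):
        X=np.array([np.cos(yaw),np.sin(yaw)]);Y=np.array([-X[1],X[0]]); c=(np.array([(q@X).max()+(q@X).min(),(q@Y).max()+(q@Y).min()])/2)
        u,w=q@X-c[0],q@Y-c[1]; E=[]
        for a,b,hl in((u,w,.144),(w,u,.159)):
            for s in(1,-1):
                k=(abs(s*a-hl)<.011)&(abs(b)<.12)
                if k.sum()>200: E.append(np.polyfit(b[k],a[k],1)[0]*(1 if a is w else -1))
        yaw+=np.mean(E)
    print('yaw',np.degrees(yaw),np.degrees(E).round(1),'centre',c@np.array([X,Y]),st[i])
E
```

```text
w sun [ 529.6 -267.3] [47.8 49.4]
w moon [ 537.6 -111.8] [51.  54.2]Traceback (most recent call last):
  File "<stdin>", line 8, in <module>
ValueError: max() iterable argument is empty
```

```bash
python3 - <<'E'
from meas import *
p=camera('wrist')
P=cloud(p); m=((P[...,2]>.022)&(P[...,2]<.036)&(p['range_z']>0)&(P[...,0]>.3)&(P[...,1]<.03)&(P[...,1]>-.42)).astype(np.uint8)
n,l,st,ce=cv2.connectedComponentsWithStats(m); i=1+np.argmax(st[1:,4]); print(st[i])
print(cv2.minAreaRect((P[l==i][:,:2]*1000).astype(np.float32)))
# brass corner dots, bed-edge lines
C=[at_z(p,q,.028) for q in [(172,93),(390,93),(372,267),(192,267)]]
for a,b in((0,1),(1,2),(2,3),(3,0)):
    d=C[b]-C[a]; print(np.degrees(np.arctan2(d[1],d[0])).round(2),np.linalg.norm(d).round(4))
print(np.mean(C,0).round(4))
E
```

```text
[ 167   87  230  185 8877]
((525.2153930664062, -192.1673126220703), (336.067626953125, 305.9951171875), 84.10404968261719)
84.11 0.3195
-5.45 0.2888
-95.91 0.3192
174.6 0.2887
[ 0.5249 -0.1918  0.028 ]
```

```bash
python3 -c "
from plan import *
plan([[48.6,-2,20,180,0],[48.6,30.6,14,199,1]])"
```

```text
slide [[0.2, 3.4, 3.2], [0.5, 6.8, 6.4], [0.7, 10.3, 9.6], [1.0, 13.7, 12.8], [1.2, 17.1, 16.0]] spin [-1, -2, -4, -5, -6]
slide [[-0.0, 4.6, 0.9], [-0.0, 9.3, 1.7], [-0.0, 14.0, 2.6], [-0.0, 18.6, 3.5], [-0.1, 23.3, 4.3]] spin [-3, -5, -8, -11, -13]
slide [[-1.0, 4.5, 0.9], [-2.1, 9.1, 1.7], [-2.1, 9.1, 1.7], [-2.1, 9.1, 1.7], [-2.1, 9.1, 1.7]] spin [-3, -6, -6, -6, -6]
end [ 48.61  30.65  14.03 199.15]
```

>>> arm_command:
  slide:
    - [0.2,3.4,3.2]
    - [0.5,6.8,6.4]
    - [0.7,10.3,9.6]
    - [1.0,13.7,12.8]
    - [1.2,17.1,16.0]
  spin: [-1,-2,-4,-5,-6]
  jaw: 6.4

```text
clock: 5.25
eef_pos: [0.486, -0.0187, 0.1995]
tool_rot: [-0.002, 1.0, -0.0, 0.0]
ft_force: [-0.5, -0.2, -0.8]
grip_width: 0.0638
grasp_force: 0.0
```

>>> arm_command:
  slide:
    - [0,4.6,0.9]
    - [0,9.3,1.7]
    - [0,14.0,2.6]
    - [0,18.6,3.5]
    - [-0.1,23.3,4.3]
  spin: [-3,-5,-8,-11,-13]

```text
clock: 5.88
eef_pos: [0.4862, 0.2147, 0.1572]
tool_rot: [-0.115, 0.993, -0.0, 0.0]
ft_force: [1.0, -0.2, 0.2]
grip_width: 0.0638
grasp_force: 0.0
```

>>> arm_command:
  slide:
    - [-1.0,4.5,0.9]
    - [-2.1,9.1,1.7]
    - [-2.1,9.1,1.7]
    - [-2.1,9.1,1.7]
    - [-2.1,9.1,1.7]
  spin: [-3,-6,-6,-6,-6]

```text
clock: 6.5
eef_pos: [0.4862, 0.3057, 0.1407]
tool_rot: [-0.166, 0.986, -0.0, 0.0]
ft_force: [0.3, 0.1, -0.6]
grip_width: 0.0637
grasp_force: 0.0
```

```bash
python3 - <<'E'
from meas import *
from plan import cur
p=camera('wrist'); save(p,'wrist2.png'); print(np.round(cur(),2))
M,t,K=cam(p)
for n in ['blue','green','red','violet']:
    m=mask(p,n); k,l,st,ce=cv2.connectedComponentsWithStats(m)
    for i in range(1,k):
        if st[i,4]>300: print(n,st[i],slab(p,n,ce[i]))
P=cloud(p); q=P[(p['range_z']>0)&(p['range_z']<.2)]; print('fingers', len(q), q.min(0).round(3), q.max(0).round(3))
g=q[:,2]<q[:,2].min()+.01; o=np.array(get_obs()['eef_pos']); a=np.radians(cur()[3]); Y=np.array([np.sin(a),-np.cos(a)])
s=(q[:,:2]-o[:2])@Y; print('tip z - tcp z', [(q[k][:,2].min()-o[2]).round(4) for k in (s>0,s<0)], 'inner', s[g&(s>0)].min().round(4), s[g&(s<0)].max().round(4))
E
```

```text
[  48.63   30.58   14.07 -160.9 ]
blue [ 251  180   59   49 2623] [484.4 305.4  43.1  49.4  17.4  32.6]
green [ 136  138   69   54 2828] [481.8 208.3  40.4  50.1  26.7  32.5]
red [  19   90   87   79 3245] [482.4 118.1  53.3  45.4 -31.6  32.4]
violet [ 116  253   59   46 2398] [593.8 208.2  48.   53.9  14.4  32.4]
fingers 38756 [0.452 0.238 0.147] [0.516 0.369 0.237]
tip z - tcp z [np.float64(0.0062), np.float64(0.0063)] inner 0.0314 -0.0316
```

View pics/wrist2.png

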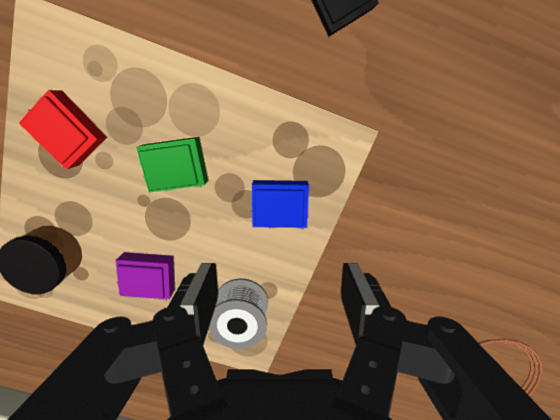

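The wrist view shows blue at (280,204), square with the fingers, with the spool at (238,310) clear of them. Tips at this opening stand 6 mm above the TCP, so I grasp at TCP z ≈ 9 mm.

>>> arm_command:
  slide:
    - [0,0,4.5]
    - [0,0,9]
    - [0,0,11.5]
    - [0,0,13.2]
    - [0,0,13.2]
  spin: [0,0,0,0,0]

```text
clock: 7.18
eef_pos: [0.4855, 0.306, 0.0076]
tool_rot: [-0.166, 0.986, -0.0, -0.001]
ft_force: [-1.4, -0.3, 0.3]
grip_width: 0.0642
grasp_force: 0.0
```

>>> arm_command:
  slide:
    - [0,0,0]
    - [0,0,0]
    - [0,0,0]
    - [0,0,0]
    - [0,0,0]
  spin: [0,0,0,0,0]
  jaw: 4.2

```text
clock: 7.8
eef_pos: [0.4871, 0.3075, 0.0098]
tool_rot: [-0.167, 0.986, 0.0, 0.001]
ft_force: [-1.6, -0.8, 6.7]
grip_width: 0.0488
grasp_force: 64.5
```

>>> arm_command:
  slide:
    - [0,0,-0.5]
    - [0,0,-2]
    - [0,0,-5]
    - [0,0,-8]
    - [0,0,-8]
  spin: [0,0,0,0,0]

```text
clock: 8.43
eef_pos: [0.488, 0.3083, 0.0917]
tool_rot: [-0.167, 0.986, 0.001, 0.003]
ft_force: [0.2, 0.2, -1.2]
grip_width: 0.0485
grasp_force: 63.8
```

```bash
python3 -c "
from plan import *
c=cur(); c[3]%=360; print(np.round(c,2)); plan([[48.5,20,11,190,0],[53.35,-18.8,7,174.2,2]],c)"
```

```text
[ 48.8   30.83   9.17 199.23]
slide [[1.9, -5.1, -0.9], [3.8, -10.1, -1.8], [4.9, -14.9, -1.3], [5.9, -19.7, -0.8], [6.9, -24.5, -0.3]] spin [5, 9, 11, 13, 15]
slide [[-0.2, -4.9, 0.5], [-0.5, -9.7, 1.0], [-0.7, -14.6, 1.5], [-1.0, -19.5, 2.0], [-1.2, -24.4, 2.5]] spin [2, 4, 6, 8, 10]
slide [[-0.0, 0.0, -0.0], [-0.0, 0.0, -0.0], [-0.0, 0.0, -0.0], [-0.0, 0.0, -0.0], [-0.0, 0.0, -0.0]] spin [0, 0, 0, 0, 0]
end [ 53.35 -18.82   6.97 174.23]
```

>>> arm_command:
  slide:
    - [1.9,-5.1,-0.9]
    - [3.8,-10.1,-1.8]
    - [4.9,-14.9,-1.3]
    - [5.9,-19.7,-0.8]
    - [6.9,-24.5,-0.3]
  spin: [5,9,11,13,15]

```text
clock: 9.05
eef_pos: [0.5007, 0.0513, 0.0904]
tool_rot: [-0.036, 0.999, -0.0, -0.001]
ft_force: [1.3, -0.3, -1.4]
grip_width: 0.0488
grasp_force: 63.8
```

>>> arm_command:
  slide:
    - [-0.2,-4.9,0.5]
    - [-0.5,-9.7,1.0]
    - [-0.7,-14.6,1.5]
    - [-1.2,-24.4,2.5]
    - [-1.2,-24.4,2.5]
  spin: [2,4,6,10,10]

```text
clock: 9.68
eef_pos: [0.5305, -0.1921, 0.0649]
tool_rot: [0.052, 0.999, 0.0, -0.001]
ft_force: [0.4, 0.7, -0.9]
grip_width: 0.0486
grasp_force: 63.8
```

>>> arm_command:
  slide:
    - [0,0,0]
    - [0,0,0]
    - [0,0,0]
    - [0,0,0]
    - [0,0,0]
  spin: [0,0,0,0,0]

```text
clock: 10.3
eef_pos: [0.5315, -0.1888, 0.0665]
tool_rot: [0.05, 0.999, -0.0, 0.0]
ft_force: [0.1, 0.5, -1.5]
grip_width: 0.0487
grasp_force: 63.8
```

```bash
python3 -c "
from meas import *
from plan import *
c=cur(); c[3]%=360; print(np.round(c,2)); plan([[53.35,-18.8,1.1,174.2,1]],c)
p=camera('wrist'); save(p,'wrist3.png')
q=cloud(p)
for n in ['blue','sun','moon']:
  m=mask(p,n); k,l,st,ce=cv2.connectedComponentsWithStats(m)
  for i in range(1,k):
    if st[i,4]>300: print(n,st[i],slab(p,n,ce[i]))
"
```

```text
[ 53.15 -18.88   6.65 174.29]
slide [[-0.1, 0.1, 2.8], [-0.2, 0.1, 5.6], [-0.2, 0.1, 5.6], [-0.2, 0.1, 5.6], [-0.2, 0.1, 5.6]] spin [0, 0, 0, 0, 0]
end [ 53.36 -18.8    1.05 174.29]
blue [ 225  239  109   88 9025] [ 525.5 -188.4   48.7   46.3   -5.9   89.2]
sun [ 125  207   79   73 4382] [ 526.  -262.5   48.1   53.6   29.6   31.1]
moon [ 361  205   75   69 3924] [ 537.8 -112.5   47.5   47.7    3.5   31.2]
```

View pics/wrist3.png

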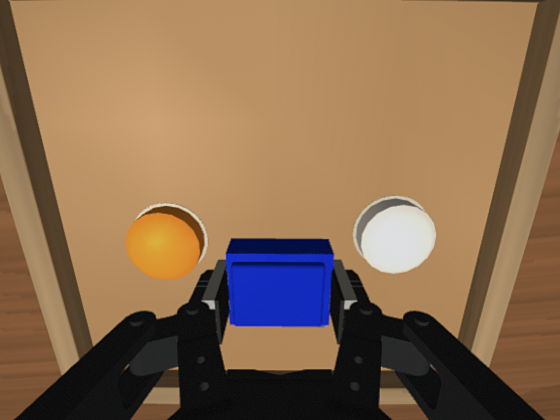

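Blue hangs square between the sun (165,245) and the moon (398,238). I'm lowering it.

>>> arm_command:
  slide:
    - [-0.4,0.1,2]
    - [-0.4,0.1,4]
    - [-0.4,0.1,5]
    - [-0.4,0.1,5.5]
    - [-0.4,0.1,5.5]
  spin: [0,0,0,0,0]

```text
clock: 10.98
eef_pos: [0.5355, -0.189, 0.0114]
tool_rot: [0.05, 0.999, 0.0, -0.0]
ft_force: [0.6, 0.4, -0.5]
grip_width: 0.0487
grasp_force: 63.8
```

>>> arm_command:
  slide:
    - [0,0,0]
    - [0,0,0]
    - [0,0,0]
    - [0,0,0]
    - [0,0,0]
  spin: [0,0,0,0,0]

```text
clock: 11.6
eef_pos: [0.5355, -0.189, 0.0114]
tool_rot: [0.05, 0.999, -0.0, 0.0]
ft_force: [-0.2, -0.4, -1.2]
grip_width: 0.0489
grasp_force: 63.8
```

>>> arm_command:
  slide:
    - [0,0,0.1]
    - [0,0,0.2]
    - [0,0,0.2]
    - [0,0,0.2]
    - [0,0,0.2]
  spin: [0,0,0,0,0]

```text
clock: 12.22
eef_pos: [0.5355, -0.189, 0.0099]
tool_rot: [0.05, 0.999, -0.0, 0.0]
ft_force: [-1.6, -0.4, 5.5]
grip_width: 0.0487
grasp_force: 64.5
```

>>> arm_command:
  slide:
    - [0,0,0]
    - [0,0,0]
    - [0,0,0]
    - [0,0,0]
    - [0,0,0]
  spin: [0,0,0,0,0]
  jaw: 6.2

```text
clock: 12.85
eef_pos: [0.5355, -0.189, 0.0092]
tool_rot: [0.05, 0.999, 0.0, -0.0]
ft_force: [-0.7, -0.8, 0.4]
grip_width: 0.0622
grasp_force: 0.0
```

>>> arm_command:
  slide:
    - [0,0,-1]
    - [0,0,-4]
    - [0,0,-9]
    - [0,0,-13]
    - [0,0,-13]
  spin: [0,0,0,0,0]

```text
clock: 13.48
eef_pos: [0.5384, -0.19, 0.1444]
tool_rot: [0.05, 0.999, -0.001, 0.005]
ft_force: [-0.1, 1.0, -1.0]
grip_width: 0.062
grasp_force: 0.0
```

```bash
python3 -c "
from meas import *
from plan import *
c=cur(); c[3]%=360; print(np.round(c,2)); plan([[50,4,15,160,0],[48.4,11.2,12,148.5,1]],c)
p=camera('wrist')
for n in ['blue','sun','moon']:
  m=mask(p,n); k,l,st,ce=cv2.connectedComponentsWithStats(m)
  for i in range(1,k):
    if st[i,4]>300: print(n,st[i],slab(p,n,ce[i]))
"
```

```text
[ 53.84 -19.    14.44 174.22]
slide [[1.2, 4.5, -0.1], [2.5, 9.0, -0.2], [3.7, 13.5, -0.3], [4.9, 18.0, -0.4], [6.1, 22.5, -0.6]] spin [3, 6, 9, 11, 14]
slide [[2.0, 3.1, 1.5], [4.0, 6.2, 3.0], [4.0, 6.2, 3.0], [4.0, 6.2, 3.0], [4.0, 6.2, 3.0]] spin [6, 12, 12, 12, 12]
end [ 48.37  11.19  12.04 148.22]
blue [ 252  174   57   47 2599] [ 532.6 -188.9   49.6   42.2   -5.8   32.5]
sun [ 166  172   57   55 2403] [ 527.2 -264.    47.4   52.    36.6   31.1]
moon [ 336  163   60   58 2389] [ 536.2 -113.8   53.9   48.5  -48.1   31.1]
```

>>> arm_command:
  slide:
    - [1.2,4.5,0]
    - [2.5,9.0,-0.2]
    - [3.7,13.5,-0.3]
    - [4.9,18.0,-0.4]
    - [6.1,22.5,-0.6]
  spin: [3,6,9,11,14]
  jaw: 6.4

```text
clock: 14.15
eef_pos: [0.4959, 0.0423, 0.144]
tool_rot: [0.173, 0.985, -0.0, -0.001]
ft_force: [0.1, -0.2, 0.6]
grip_width: 0.0641
grasp_force: 0.0
```

>>> arm_command:
  slide:
    - [2.0,3.1,1.5]
    - [3.8,6.2,3.0]
    - [3.8,6.2,3.0]
    - [3.8,6.2,3.0]
    - [3.8,6.2,3.0]
  spin: [6,12,12,12,12]

```text
clock: 14.78
eef_pos: [0.483, 0.1113, 0.1155]
tool_rot: [0.274, 0.962, -0.0, 0.0]
ft_force: [-0.3, 0.3, 0.6]
grip_width: 0.0641
grasp_force: 0.0
```

```bash
cat > look.py <<'E'
import sys
from meas import *
from plan import *
c=cur(); c[3]%=360; print(np.round(c,2))
p=camera('wrist')
for n in sys.argv[1:]:
  m=mask(p,n); k,l,st,ce=cv2.connectedComponentsWithStats(m)
  for i in range(1,k):
    if st[i,4]>300: print(n,st[i],slab(p,n,ce[i]))
E
python3 look.py red green
```

```text
[ 48.3   11.13  11.55 148.16]
red [ 250  192   63   48 2919] [483.5 112.8  48.7  39.8 -31.9  32.5]
green [ 345  109   84   84 3581] [481.3 205.4  41.7  49.3  27.1  32.5]
```

>>> arm_command:
  slide:
    - [0,0,4]
    - [0,0,7.5]
    - [0,0,9.5]
    - [0,0,10.4]
    - [0,0,10.4]
  spin: [0,0,0,0,0]

```text
clock: 15.45
eef_pos: [0.4828, 0.1117, 0.0113]
tool_rot: [0.274, 0.962, -0.0, -0.0]
ft_force: [-0.3, 0.2, 0.7]
grip_width: 0.0643
grasp_force: 0.0
```

>>> arm_command:
  slide:
    - [0,0,0]
    - [0,0,0]
    - [0,0,0]
    - [0,0,0]
    - [0,0,0]
  spin: [0,0,0,0,0]
  jaw: 4.2

```text
clock: 16.08
eef_pos: [0.484, 0.1124, 0.0127]
tool_rot: [0.274, 0.962, 0.001, 0.001]
ft_force: [-0.5, -0.9, 6.3]
grip_width: 0.0483
grasp_force: 64.0
```

>>> arm_command:
  slide:
    - [0,0,-0.5]
    - [0,0,-2]
    - [0,0,-5]
    - [0,0,-8]
    - [0,0,-8]
  spin: [0,0,0,0,0]

```text
clock: 16.7
eef_pos: [0.4849, 0.1128, 0.0943]
tool_rot: [0.274, 0.962, 0.002, 0.003]
ft_force: [0.8, 0.2, -1.7]
grip_width: 0.0483
grasp_force: 63.3
```

```bash
python3 -c "
from plan import *
c=cur(); c[3]%=360; print(np.round(c,2)); plan([[56,-10,10,165,0],[60.4,-27.4,7,174.2,2]],[48.3,11.13,9.1,148.16])"
```

```text
[ 48.49  11.28   9.43 148.22]
slide [[-3.5, -2.8, -0.2], [-7.1, -5.6, -0.4], [-10.6, -8.3, -0.5], [-14.2, -11.1, -0.7], [-17.7, -13.9, -0.9]] spin [-3, -7, -10, -13, -17]
slide [[-2.2, -3.9, 0.8], [-4.3, -7.8, 1.5], [-6.5, -11.8, 2.2], [-8.7, -15.7, 3.0], [-8.7, -15.7, 3.0]] spin [-2, -4, -7, -9, -9]
slide [[-0.0, 0.0, 0.0], [-0.0, 0.0, 0.0], [-0.0, 0.0, 0.0], [-0.0, 0.0, 0.0], [-0.0, 0.0, 0.0]] spin [0, 0, 0, 0, 0]
end [ 60.39 -27.42   7.   174.16]
```

>>> arm_command:
  slide:
    - [-3.5,-2.8,-0.2]
    - [-7.1,-5.6,-0.4]
    - [-10.6,-8.3,-0.5]
    - [-14.2,-11.1,-0.7]
    - [-17.7,-13.9,-0.9]
  spin: [-3,-7,-10,-13,-17]

```text
clock: 17.32
eef_pos: [0.5595, -0.1004, 0.0992]
tool_rot: [0.128, 0.992, 0.0, -0.001]
ft_force: [1.1, 0.9, -0.6]
grip_width: 0.0485
grasp_force: 63.2
```

>>> arm_command:
  slide:
    - [-2.2,-3.9,0.8]
    - [-4.3,-7.8,1.5]
    - [-6.5,-11.8,2.2]
    - [-8.7,-15.7,3.0]
    - [-8.7,-15.7,3.0]
  spin: [-2,-4,-7,-9,-9]

```text
clock: 17.95
eef_pos: [0.6028, -0.2761, 0.0674]
tool_rot: [0.053, 0.999, 0.0, -0.001]
ft_force: [-0.6, -0.2, -0.8]
grip_width: 0.0484
grasp_force: 63.2
```

>>> arm_command:
  slide:
    - [0,0,1]
    - [0,0,2]
    - [0,0,3]
    - [0,0,3]
    - [0,0,3]
  spin: [0,0,0,0,0]

```text
clock: 18.58
eef_pos: [0.6042, -0.2728, 0.0405]
tool_rot: [0.05, 0.999, -0.0, 0.0]
ft_force: [0.3, 0.0, -0.9]
grip_width: 0.0487
grasp_force: 63.2
```

```bash
python3 look.py red blue sun moon
```

```text
[ 60.42 -27.28   4.05 174.25]
red [ 227  252  106   73 7274] [ 602.7 -272.8   48.8   39.8   -5.8   60.4]
blue [ 371   76  121   89 9197] [ 535.1 -193.4   53.5   40.8   -6.    32.5]
sun [ 226   72   99  103 7809] [ 529.8 -267.4   47.4   47.6   43.3   31.2]
moon [ 513   65   47   98 1748] [ 540.9 -137.7   48.3   22.7  -79.3   28. ]
```

>>> arm_command:
  slide:
    - [0,0,1]
    - [0,0,2]
    - [0,0,2.6]
    - [0,0,2.8]
    - [0,0,2.8]
  spin: [0,0,0,0,0]

```text
clock: 19.25
eef_pos: [0.6036, -0.2731, 0.0127]
tool_rot: [0.05, 0.999, 0.0, -0.0]
ft_force: [-2.5, 1.5, 4.8]
grip_width: 0.0487
grasp_force: 63.7
```

>>> arm_command:
  slide:
    - [0,0,0.1]
    - [0,0,0.1]
    - [0,0,0.1]
    - [0,0,0.1]
    - [0,0,0.1]
  spin: [0,0,0,0,0]

```text
clock: 19.88
eef_pos: [0.6037, -0.2731, 0.0128]
tool_rot: [0.05, 0.999, 0.0, 0.0]
ft_force: [-4.2, 1.9, 8.9]
grip_width: 0.0484
grasp_force: 64.5
```

Contact on the bed. I'm releasing red, rising and going to green.

>>> arm_command:
  slide:
    - [0,0,0]
    - [0,0,0]
    - [0,0,0]
    - [0,0,0]
    - [0,0,0]
  spin: [0,0,0,0,0]
  jaw: 6.2

```text
clock: 20.5
eef_pos: [0.604, -0.2732, 0.0111]
tool_rot: [0.05, 0.999, 0.0, -0.0]
ft_force: [0.3, -0.5, -0.1]
grip_width: 0.0621
grasp_force: 0.0
```

>>> arm_command:
  slide:
    - [0,0,-1]
    - [0,0,-4]
    - [0,0,-9]
    - [0,0,-13]
    - [0,0,-13]
  spin: [0,0,0,0,0]

```text
clock: 21.12
eef_pos: [0.6069, -0.2745, 0.1474]
tool_rot: [0.05, 0.999, -0.002, 0.005]
ft_force: [0.1, -0.7, 0.2]
grip_width: 0.0621
grasp_force: 0.0
```

```bash
python3 look.py red blue sun; python3 -c "
from plan import *
plan([[50,8,15,195,0],[48.2,20.7,11.5,206.5,2]],[60.4,-27.3,14.1,174.25])"
```

```text
[ 60.69 -27.45  14.74 174.22]
red [ 253  177   56   44 2376] [ 603.4 -273.1   49.    40.    -5.8   32.5]
blue [ 340   83   69   53 3286] [ 535.5 -191.7   51.8   39.9   -6.3   32.5]
sun [ 250   80   58   63 2828] [ 529.9 -267.7   46.5   48.    85.9   31.2]
slide [[2.0, 4.9, -0.1], [4.0, 9.7, -0.3], [6.0, 14.6, -0.4], [7.9, 19.5, -0.5], [9.9, 24.3, -0.6]] spin [-3, -6, -9, -12, -15]
slide [[0.7, 5.3, -0.2], [1.3, 10.5, -0.3], [1.2, 14.8, 0.9], [1.1, 19.0, 2.0], [1.1, 23.3, 3.2]] spin [-3, -6, -10, -13, -17]
slide [[-0.0, -0.0, 0.0], [-0.0, -0.0, 0.0], [-0.0, -0.0, 0.0], [-0.0, -0.0, 0.0], [-0.0, -0.0, 0.0]] spin [0, 0, 0, 0, 0]
end [ 48.15  20.69  11.5  206.25]
```

>>> arm_command:
  slide:
    - [2.0,4.9,-0.1]
    - [4.0,9.7,-0.3]
    - [6.0,14.6,-0.4]
    - [7.9,19.5,-0.5]
    - [9.9,24.3,-0.6]
  spin: [-3,-6,-9,-12,-15]
  jaw: 6.4

```text
clock: 21.8
eef_pos: [0.5283, -0.0198, 0.146]
tool_rot: [-0.081, 0.997, 0.0, -0.001]
ft_force: [-0.3, 0.4, -0.6]
grip_width: 0.0641
grasp_force: 0.0
```

>>> arm_command:
  slide:
    - [0.7,5.3,-0.2]
    - [1.3,10.5,-0.3]
    - [1.2,14.8,0.9]
    - [1.1,19.0,2.0]
    - [1.1,23.3,3.2]
  spin: [-3,-6,-10,-13,-17]

```text
clock: 22.42
eef_pos: [0.4805, 0.2077, 0.1139]
tool_rot: [-0.228, 0.974, -0.0, -0.001]
ft_force: [0.5, -0.1, 0.1]
grip_width: 0.0638
grasp_force: 0.0
```

>>> arm_command:
  slide:
    - [0,0,0]
    - [0,0,0]
    - [0,0,0]
    - [0,0,0]
    - [0,0,0]
  spin: [0,0,0,0,0]

```text
clock: 23.05
eef_pos: [0.4821, 0.2061, 0.1156]
tool_rot: [-0.226, 0.974, 0.0, 0.0]
ft_force: [0.3, 0.4, 0.3]
grip_width: 0.0644
grasp_force: 0.0
```

```bash
python3 look.py green violet
```

```text
[ 48.21  20.61  11.56 206.14]
green [ 248  192   63   48 2928] [481.7 206.1  39.8  49.4  26.1  32.6]
violet [ 205  294   48   51 1710] [591.8 209.1  51.4  37.1 -75.7  32.5]
violet [121 391  26  25 391] [755.4 162.6  20.4  37.4  88.8  15.2]
```

>>> arm_command:
  slide:
    - [0,0,4]
    - [0,0,7.5]
    - [0,0,9.5]
    - [0,0,10.4]
    - [0,0,10.4]
  spin: [0,0,0,0,0]

```text
clock: 23.72
eef_pos: [0.4817, 0.2066, 0.0111]
tool_rot: [-0.227, 0.974, -0.0, -0.0]
ft_force: [0.8, -0.4, 0.7]
grip_width: 0.0639
grasp_force: 0.0
```

>>> arm_command:
  slide:
    - [0,0,0]
    - [0,0,0]
    - [0,0,0]
    - [0,0,0]
    - [0,0,0]
  spin: [0,0,0,0,0]
  jaw: 4.2

```text
clock: 24.35
eef_pos: [0.483, 0.2073, 0.0127]
tool_rot: [-0.227, 0.974, 0.0, 0.001]
ft_force: [0.3, -0.5, 5.9]
grip_width: 0.0488
grasp_force: 64.2
```

>>> arm_command:
  slide:
    - [0,0,-0.5]
    - [0,0,-2]
    - [0,0,-5]
    - [0,0,-8]
    - [0,0,-8]
  spin: [0,0,0,0,0]

```text
clock: 24.98
eef_pos: [0.4839, 0.2077, 0.0944]
tool_rot: [-0.227, 0.974, 0.001, 0.003]
ft_force: [-0.3, 0.2, -0.6]
grip_width: 0.0488
grasp_force: 63.5
```

```bash
python3 -c "
from plan import *
c=cur(); c[3]%=360; print(np.round(c,2)); plan([[48,8,10,192,0],[46.35,-10.2,7,174.2,2]],[48.21,20.61,9.1,206.14])"
```

```text
[ 48.39  20.77   9.44 206.22]
slide [[1.9, -3.7, -0.3], [3.8, -7.5, -0.6], [5.7, -11.2, -0.9], [8.1, -15.1, -0.2], [10.5, -19.0, 0.6]] spin [5, 9, 14, 19, 23]
slide [[0.6, -4.5, 0.8], [1.3, -9.1, 1.5], [1.3, -9.1, 1.5], [1.3, -9.1, 1.5], [1.3, -9.1, 1.5]] spin [4, 9, 9, 9, 9]
end [ 46.36 -10.23   7.   174.14]
```

>>> arm_command:
  slide:
    - [1.9,-3.7,-0.3]
    - [3.8,-7.5,-0.6]
    - [5.7,-11.2,-0.9]
    - [8.1,-15.1,-0.2]
    - [10.5,-19.0,0.6]
  spin: [5,9,14,19,23]

```text
clock: 25.6
eef_pos: [0.4707, -0.0114, 0.0845]
tool_rot: [-0.027, 1.0, 0.0, -0.0]
ft_force: [-0.4, -1.1, -1.5]
grip_width: 0.0485
grasp_force: 63.5
```

>>> arm_command:
  slide:
    - [0.6,-4.5,0.8]
    - [1.3,-9.1,1.5]
    - [1.3,-9.1,1.5]
    - [1.3,-9.1,1.5]
    - [1.3,-9.1,1.5]
  spin: [4,9,9,9,9]

```text
clock: 26.22
eef_pos: [0.4637, -0.1005, 0.0702]
tool_rot: [0.049, 0.999, 0.0, -0.0]
ft_force: [0.8, 0.6, -1.4]
grip_width: 0.0484
grasp_force: 63.5
```

>>> arm_command:
  slide:
    - [0,0,1]
    - [0,0,2]
    - [0,0,3]
    - [0,0,3]
    - [0,0,3]
  spin: [0,0,0,0,0]

```text
clock: 26.85
eef_pos: [0.4637, -0.1016, 0.0402]
tool_rot: [0.05, 0.999, 0.0, -0.0]
ft_force: [-0.6, 0.9, 0.0]
grip_width: 0.0488
grasp_force: 63.5
```

```bash
python3 look.py green blue moon
```

```text
[ 46.37 -10.16   4.02 174.22]
green [ 226  251  107   73 7147] [ 461.5 -101.6   48.7   39.6   -5.8   60.2]
blue [150 366  30  27 534] [ 540.8 -185.4   19.7   23.5   79.5   32.9]
moon [ 241  331   74   43 2461] [ 528.5 -109.3   47.3   34.1   -5.8   30.7]
```

>>> arm_command:
  slide:
    - [0,0,1]
    - [0,0,2]
    - [0,0,2.6]
    - [0,0,2.8]
    - [0,0,2.8]
  spin: [0,0,0,0,0]

```text
clock: 27.52
eef_pos: [0.463, -0.1015, 0.0127]
tool_rot: [0.05, 0.999, 0.0, -0.001]
ft_force: [-3.4, 0.8, 6.6]
grip_width: 0.0486
grasp_force: 64.3
```

>>> arm_command:
  slide:
    - [0,0,0.1]
    - [0,0,0.1]
    - [0,0,0.1]
    - [0,0,0.1]
    - [0,0,0.1]
  spin: [0,0,0,0,0]

```text
clock: 28.15
eef_pos: [0.4629, -0.1015, 0.0126]
tool_rot: [0.05, 0.999, 0.0, -0.0]
ft_force: [-6.6, 1.2, 14.0]
grip_width: 0.0483
grasp_force: 65.3
```

>>> arm_command:
  slide:
    - [0,0,0]
    - [0,0,0]
    - [0,0,0]
    - [0,0,0]
    - [0,0,0]
  spin: [0,0,0,0,0]
  jaw: 6.2

```text
clock: 28.78
eef_pos: [0.4636, -0.1016, 0.0112]
tool_rot: [0.05, 0.999, 0.0, -0.0]
ft_force: [0.2, 0.3, -0.3]
grip_width: 0.0624
grasp_force: 0.0
```

>>> arm_command:
  slide:
    - [0,0,-1]
    - [0,0,-4]
    - [0,0,-9]
    - [0,0,-13]
    - [0,0,-13]
  spin: [0,0,0,0,0]

```text
clock: 29.4
eef_pos: [0.4666, -0.1023, 0.1456]
tool_rot: [0.05, 0.999, -0.001, 0.004]
ft_force: [0.1, 0.1, 0.1]
grip_width: 0.0619
grasp_force: 0.0
```

```bash
python3 look.py green blue moon; python3 -c "
from plan import *
plan([[55,8,15,186,0],[60.0,20.5,11.5,194.2,2]],[46.37,-10.16,14.1,174.22])"
```

```text
[ 46.66 -10.23  14.56 174.22]
green [ 252  177   56   44 2399] [ 462.3 -101.6   49.    39.7   -5.8   32.6]
blue [ 172  251   56   44 1292] [ 530.5 -186.7   52.3   47.5   -7.2   30. ]
moon [ 254  242   51   52 1810] [ 532.5 -109.3   48.    56.3   82.6   31.1]
slide [[-1.7, 4.7, -0.2], [-3.4, 9.5, -0.5], [-5.1, 14.2, -0.7], [-6.8, 18.9, -0.9], [-8.0, 23.3, 0.3]] spin [-3, -6, -9, -12, -15]
slide [[-2.3, 3.8, 1.1], [-4.6, 7.6, 2.3], [-4.6, 7.6, 2.3], [-4.6, 7.6, 2.3], [-4.6, 7.6, 2.3]] spin [-2, -5, -5, -5, -5]
end [ 60.    20.45  11.5  194.22]
```

>>> arm_command:
  slide:
    - [-1.7,4.7,-0.2]
    - [-3.4,9.5,-0.5]
    - [-5.1,14.2,-0.7]
    - [-6.8,18.9,-0.9]
    - [-8.0,23.3,0.3]
  spin: [-3,-6,-9,-12,-15]

```text
clock: 30.08
eef_pos: [0.5673, 0.1237, 0.1376]
tool_rot: [-0.081, 0.997, -0.0, 0.0]
ft_force: [0.3, 0.3, -0.6]
grip_width: 0.0622
grasp_force: 0.0
```

>>> arm_command:
  slide:
    - [-2.3,3.8,1.1]
    - [-4.6,7.6,2.3]
    - [-4.6,7.6,2.3]
    - [-4.6,7.6,2.3]
    - [-4.6,7.6,2.3]
  spin: [-2,-5,-5,-5,-5]

```text
clock: 30.7
eef_pos: [0.5996, 0.2032, 0.1153]
tool_rot: [-0.123, 0.992, -0.0, -0.0]
ft_force: [0.0, 0.3, -0.1]
grip_width: 0.0619
grasp_force: 0.0
```

```bash
python3 look.py violet; python3 -c "
from h import *
p=camera('wrist'); save(p,'wrist4.png')"
```

```text
[ 59.96  20.32  11.53 194.13]
violet [ 250  190   63   52 3086] [598.8 204.4  43.1  49.3  14.1  32.5]
```

View pics/wrist4.png

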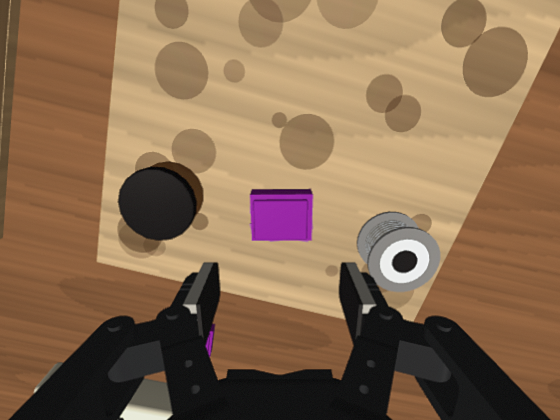

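Violet (281,216) is centred between the fingers, with the pot (158,203) and spool (400,255) clear to the sides. Descending with a 1 mm sideways correction.

>>> arm_command:
  slide:
    - [0,0.1,4]
    - [0,0.1,7.5]
    - [0,0.1,9.5]
    - [0,0.1,10.4]
    - [0,0.1,10.4]
  spin: [0,0,0,0,0]

```text
clock: 31.42
eef_pos: [0.5997, 0.205, 0.0114]
tool_rot: [-0.123, 0.992, -0.0, -0.0]
ft_force: [-0.2, -0.6, 0.5]
grip_width: 0.062
grasp_force: 0.0
```

>>> arm_command:
  slide:
    - [0,0,0]
    - [0,0,0]
    - [0,0,0]
    - [0,0,0]
    - [0,0,0]
  spin: [0,0,0,0,0]
  jaw: 4.2

```text
clock: 32.05
eef_pos: [0.6009, 0.2058, 0.013]
tool_rot: [-0.124, 0.992, 0.0, 0.002]
ft_force: [-0.8, -0.8, 6.2]
grip_width: 0.0485
grasp_force: 64.0
```

>>> arm_command:
  slide:
    - [0,0,-0.5]
    - [0,0,-2]
    - [0,0,-5]
    - [0,0,-8]
    - [0,0,-9]
  spin: [0,0,0,0,0]

```text
clock: 32.67
eef_pos: [0.6012, 0.2061, 0.1043]
tool_rot: [-0.124, 0.992, 0.001, 0.002]
ft_force: [0.0, -0.9, -1.3]
grip_width: 0.0486
grasp_force: 63.2
```

```bash
python3 -c "
from plan import *
c=cur(); c[3]%=360; print(np.round(c,2)); plan([[60,5,11,184,0],[60.5,-19.6,7,174.2,2]],[59.96,20.42,10.1,194.13])"
```

```text
[ 60.12  20.61  10.43 194.23]
slide [[1.2, -5.0, -0.3], [2.5, -10.0, -0.6], [3.7, -15.0, -0.9], [4.8, -19.8, -0.1], [5.9, -24.6, 0.7]] spin [3, 7, 10, 12, 14]
slide [[-0.0, -4.9, 0.8], [-0.1, -9.8, 1.6], [-0.2, -14.7, 2.4], [-0.2, -14.7, 2.4], [-0.2, -14.7, 2.4]] spin [2, 4, 6, 6, 6]
end [ 60.48 -19.58   7.   174.13]
```

>>> arm_command:
  slide:
    - [1.2,-5.0,-0.3]
    - [2.5,-10.0,-0.6]
    - [3.7,-15.0,-0.9]
    - [4.8,-19.8,-0.1]
    - [5.9,-24.6,0.7]
  spin: [3,7,10,12,14]

```text
clock: 33.3
eef_pos: [0.6024, -0.0489, 0.0937]
tool_rot: [-0.001, 1.0, 0.0, -0.0]
ft_force: [0.4, -0.3, -1.5]
grip_width: 0.0487
grasp_force: 63.2
```

>>> arm_command:
  slide:
    - [0,-4.9,0.8]
    - [-0.1,-9.8,1.6]
    - [-0.2,-14.7,2.4]
    - [-0.2,-14.7,2.4]
    - [-0.2,-14.7,2.4]
  spin: [2,4,6,6,6]

```text
clock: 33.92
eef_pos: [0.6048, -0.1941, 0.0696]
tool_rot: [0.051, 0.999, 0.001, -0.001]
ft_force: [-0.7, 0.3, -0.4]
grip_width: 0.0484
grasp_force: 63.2
```

>>> arm_command:
  slide:
    - [0,0,0.5]
    - [0,0,1]
    - [0,0,1]
    - [0,0,1]
    - [0,0,1]
  spin: [0,0,0,0,0]

```text
clock: 34.55
eef_pos: [0.6057, -0.1944, 0.0606]
tool_rot: [0.05, 0.999, -0.0, 0.0]
ft_force: [1.1, -0.0, -1.0]
grip_width: 0.0486
grasp_force: 63.2
```

```bash
python3 look.py violet blue red; python3 -c "
from h import *
p=camera('wrist'); save(p,'wrist5.png')"
```

```text
[ 60.57 -19.44   6.06 174.23]
violet [ 226  252  107   72 7178] [ 604.  -194.2   48.7   39.2   -5.8   80.2]
blue [ 231   92   92   77 6544] [ 535.1 -189.    49.5   40.4   -7.3   32.5]
red [ 115  220   89   62 4627] [ 601.1 -268.9   52.8   42.5   -5.6   32.6]
```

View pics/wrist5.png

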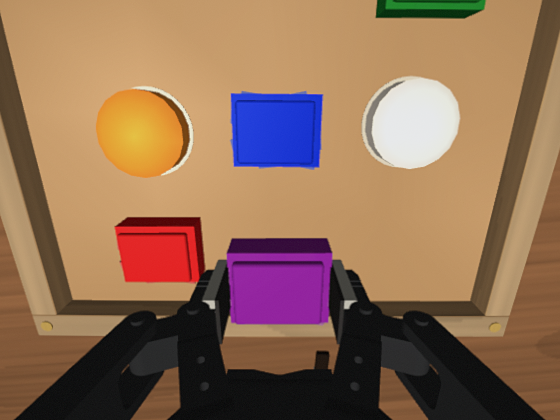

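Violet (279,290) lies straight behind blue (277,130), and red at (160,250) is clear of the right finger. I'm lowering it with 2 mm more margin from red.

>>> arm_command:
  slide:
    - [0,0.2,1.5]
    - [0,0.2,3.5]
    - [0,0.2,4.5]
    - [0,0.2,4.8]
    - [0,0.2,4.9]
  spin: [0,0,0,0,0]

```text
clock: 35.28
eef_pos: [0.6046, -0.1921, 0.0129]
tool_rot: [0.05, 0.999, 0.0, -0.001]
ft_force: [-8.1, 2.5, 14.8]
grip_width: 0.0486
grasp_force: 65.0
```

>>> arm_command:
  slide:
    - [0,0,0]
    - [0,0,0]
    - [0,0,0]
    - [0,0,0]
    - [0,0,0]
  spin: [0,0,0,0,0]

```text
clock: 35.9
eef_pos: [0.6046, -0.1921, 0.013]
tool_rot: [0.05, 0.999, 0.0, -0.001]
ft_force: [-6.4, 1.8, 10.6]
grip_width: 0.0487
grasp_force: 64.6
```

>>> arm_command:
  slide:
    - [0,0,0]
    - [0,0,0]
    - [0,0,0]
    - [0,0,0]
    - [0,0,0]
  spin: [0,0,0,0,0]
  jaw: 5.9

```text
clock: 36.52
eef_pos: [0.6057, -0.1924, 0.0111]
tool_rot: [0.05, 0.999, 0.0, -0.0]
ft_force: [0.6, 0.2, -0.8]
grip_width: 0.0585
grasp_force: 0.0
```

>>> arm_command:
  slide:
    - [0,0,-1]
    - [0,0,-4]
    - [0,0,-9]
    - [0,0,-14]
    - [0,0,-19]
  spin: [0,0,0,0,0]

```text
clock: 37.15
eef_pos: [0.6056, -0.1925, 0.2039]
tool_rot: [0.05, 0.999, -0.0, 0.001]
ft_force: [0.8, -0.9, 0.2]
grip_width: 0.059
grasp_force: 0.0
```

>>> arm_command:
  slide:
    - [5,0,-3]
    - [10,0,-6]
    - [14,0,-9]
    - [14,0,-9]
    - [14,0,-9]
  spin: [0,0,0,0,0]

```text
clock: 37.78
eef_pos: [0.4668, -0.1785, 0.2918]
tool_rot: [0.05, 0.999, -0.0, 0.001]
ft_force: [0.1, 0.5, -0.4]
grip_width: 0.059
grasp_force: 0.0
```

```bash
python3 look.py violet blue red green sun moon; python3 -c "
from meas import *
p=camera('wrist'); save(p,'wrist6.png')
Y=np.radians(-5.8);A=np.array([[np.cos(Y),np.sin(Y)],[-np.sin(Y),np.cos(Y)]])
g={}
for n in ['blue','red','green','violet','sun','moon']:
    m=mask(p,n); k,l,st,ce=cv2.connectedComponentsWithStats(m); j=[i for i in range(1,k) if st[i,4]>300 and -.4<at_z(p,ce[i],.03)[1]<0]
    if j: g[n]=slab(p,n,ce[j[0]])[:2]
for a,b in (('blue','sun'),('blue','moon'),('red','sun'),('green','moon'),('violet','blue')):
    if a in g and b in g: print(a,b,(A@(g[a]-g[b])).round(1))
"
```

```text
[ 46.68 -17.85  29.18 174.21]
violet [263 245  33  29 934] [ 600.3 -192.3   48.2   46.8   -5.8   32.4]
violet [482 305  21  22 381] [753.3 152.2  43.3  33.6 -84.5  15. ]
blue [ 260  202   35   29 1001] [ 532.1 -188.4   48.6   42.2   -5.8   32.5]
red [209 252  35  26 644] [ 602.4 -271.1   50.    42.2   -3.8   32.3]
green [ 316  146   40   31 1166] [ 462.4 -103.    50.5   40.    -5.8   32.5]
sun [206 200  34  35 910] [ 526.4 -265.4   46.8   51.7   79.6   31.1]
moon [313 195  37  36 944] [ 535.4 -112.1   54.4   49.2  -71.4   31.1]
moon [ 494  357   66   27 1211] [ 8.577e+02  2.112e+02  1.209e+02  5.280e+01 -1.000e-01  3.870e+01]
blue sun [-2.1 76.8]
blue moon [  4.5 -76.1]
red sun [72.8  1.6]
green moon [-72.6   2. ]
violet blue [68.1  3.7]
```

View pics/wrist6.png

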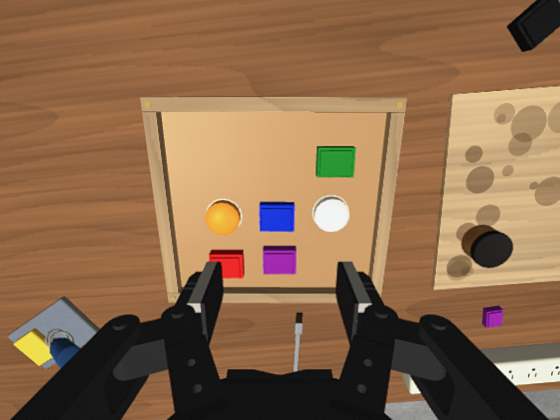

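The picture shows the sun (222,217), blue (277,217) and moon (331,214) in a row, red (227,264) and violet (279,260) behind, and green (335,162) in front. All are flat and square, and every measured offset is well inside tolerance. Handing in.

```bash
python3 -c "
from workcell import *
print(job_done())"
```

```text
the job is handed in; nothing more can be done
None
```

I placed all four slabs and handed the job in at about 38 s of the 104 s limit; my last measurements put every slab within its position tolerance, flat and square, but the hand-in returned no verdict.

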